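# Load the stock carrier, shut its gate and pin it

## Task

Get the carrier of leg blanks ready to be carried to the lathe: stand whatever is in the way of its gate (the mallet, the glue bottle or both) upright in the green tray, and lay every blank from the bench flat on the carrier's floor, none on top of another. Once that is done, push the gate shut until it clicks home on its catch, and only then push the two red-headed pins down through the gate's forks and the lugs until their heads seat. Leave the jar, the screwdriver and the hand plane where they are.

Things in the scene. Friction and masses are not known exactly. Their poses are not given: they have to be found in the camera images.
- carrier: Open-topped wooden carrier, fixed, 200 (x) x 254 (y) mm; origin on the bench under its centre; gate side faces its own -x. Side and back walls 12 mm thick, 70 mm high; clear inside x -84..+88, y -115..+115 mm. A cross rail (x -100..-84 mm, top 104 mm above the bench) bridges the front above the gate and carries two lugs.
- lug0 (a point): Centre of the top of the fixed steel lug nearer the hinge, at carrier x -130, y +60 mm, 94 mm above the bench: vertical 15 mm hole; lug 8 mm thick, 36 mm wide, sticking out of the rail to carrier x -147 mm.
- lug1 (a point): The same point of the other lug, at carrier x -130, y -60 mm.
- carrier_floor (a point): Centre of the carrier's inner floor, 12 mm above the bench; axes as the carrier.
- gate (a joint): Gate angle, rad: 0 shut, 1.3 fully open; opens towards the carrier's -x. Board 218 mm long, 12 mm thick, z 14..80 mm, 0.5 kg; stays where left (light friction). A sprung ball catch at the free end resists from about 0.1 rad, with some 2 to 4 N at mid gate; past about 0.05 rad it snaps the gate home and holds it.
- gate_hinge (a point): On the upright hinge line (carrier x -100, y +115 mm), at the gate's back face, 60 mm above the bench. Axes turn with the gate: -y runs along the gate from hinge to free end, -x out of its front face. Shut, they agree with the carrier's axes.
- gate_push (a point): Middle of the gate's front face between the two forks, 115 mm from the hinge, 70 mm above the bench (10 mm under the top edge): a free place to push with the fingertips, 84 mm wide between the forks; a wide gripper must stay above the forks and lugs (108 mm). Axes as gate_hinge.
- fork0_mouth (a point): Centre of the hole in the upper ear of the brass fork nearer the hinge (55 mm from it), on the ear's top face, 108 mm above the bench, 30 mm out from the gate's back face. Fork 36 mm wide, out to 53 mm; upper ear z 100..108 mm (14 mm hole), lower ear z 66..74 mm (15 mm hole), web in front. Gate shut, the lug lies between the ears and all holes line up.
- fork1_mouth (a point): The same point of the other fork, 175 mm from the hinge.
- pin_block: Dark wooden block 60 (x) x 130 (y) x 55 mm, fixed, with two 15 mm holes at y = +33 and -33 mm in which the pins stand; origin under its centre.
- pin_a: Headed pin standing in the block: steel shaft 12 mm diameter, 50 mm long, with a tapered tip; red cylindrical head 26 mm diameter, 30 mm tall. Origin at the tip, z up to the head. 80 g. Either pin fits either fork.
- pin_a_neck (a point): Underside of pin a's head, on its axis, 50 mm above the tip.
- pin_b: Second pin, the same as pin a.
- pin_b_neck (a point): Underside of pin b's head, on its axis.
- blank0: Wooden leg blank, a square stick 100 x 30 x 30 mm, about 70 g, lying on the bench; origin at its centre, x along its length. May be absent.
- blank1: Wooden leg blank, a square stick 100 x 30 x 30 mm, about 70 g, lying on the bench; origin at its centre, x along its length. May be absent.
- blank2: Wooden leg blank, a square stick 100 x 30 x 30 mm, about 70 g, lying on the bench; origin at its centre, x along its length. May be absent.
- mallet: Round carver's mallet standing on its head: head 50 mm diameter to 62 mm height, dark handle above 20 to 26 mm diameter (26 mm from 100 to 155 mm height), 165 mm tall, about 300 g. Origin at the centre of its underside. Standing upright in the gate's way. May be absent.
- glue: Yellow glue bottle: body 50 mm diameter to 85 mm, shoulder to 105 mm, orange cylindrical cap 26 mm diameter from 105 to 160 mm height, about 220 g. Origin at the centre of its underside. Standing upright in the gate's way. May be absent.
- tray: Shallow green tray, fixed, 140 (x) x 180 (y) mm outside, walls 6 mm thick and 20 mm high, floor 6 mm thick; origin on the bench under its centre. Room for both mallet and bottle side by side along y.
- jar: Amber jar 60 mm diameter, 90 mm tall; bystander, not to be moved.
- chisel: Yellow-handled screwdriver 200 mm long lying on the bench; bystander, not to be moved.
- jack_plane: Hand plane, 190 mm long, 85 mm high; bystander, not to be moved.
Not all that is in view belongs to the job. There is more than one size of the tray; the one meant has the size given above.

How it is judged:
By the outcome, as a careful person would: the job done as asked, in the order asked, and still so for the second after the job is handed in, with the robot touching nothing.
Of mallet, glue only 1 to 2 are there at a start; the rules pass over those that are not, and their reading is None.
Of blank0, blank1, blank2 only 2 to 3 are there at a start; the rules pass over those that are not, and their reading is None.
At some moment in a run one of blank0, blank1, blank2 may be knocked a few centimetres aside while the robot is not near it.
It also fails if it takes over 200 s, if anything falls off the work surface, if the arm or the gripper's body presses on something with over 40 N, if the wrist force passes 120 N, or if a joint passes its speed limit or range.

## Robot

A 7-joint arm with a two-finger parallel gripper is mounted at the origin on the work surface. World frame = base frame: x ahead of the robot, y to its left, z up, the work surface at z = 0. Lengths are in m, angles in rad, forces in N, time in s.
With the tool pointing down it reaches from about 0.425 to 0.875 m from the base axis. Payload 9.9 kg.
Tool frame: the origin (TCP) lies at the very end of the fingers, on their centre line; the grasp point (between the pads) lies 19 mm behind it; z points along the fingers, y is the direction in which the jaws open and shut (so a half turn about z gives the same grasp; the last joint's range is limited). The gripper opens to 85 mm and grips with 20 to 120 N. Pads are 22 mm wide; open, the fingers measure 114 mm over their backs; the gripper's body (76 mm by 85 mm) begins 54 mm behind the grasp point. The pads swing forward as they close: fully open they stand 13 mm farther back than shut.
Start: joints at [1.053, 0.576, 0.025, 1.437, -0.015, 1.129, -0.057], TCP at [0.284, -0.612, 0.231] pointing down, gripper open.
Joint ranges: [-2.76, 2.76], [-0.34, 2.15], [-1.52, 1.57], [0.19, 2.46], [-1.09, 4.23], [0.17, 1.99], [-2.82, 2.82]. Speed limits (rad/s): [2.22, 2.22, 3.01, 3.01, 3.14, 3.14, 3.14].

## Interface

Orientations are given as a rotation vector (axis times angle).
In Python, from plant import robot gives the robot as it stands.
- The arm moves only by the tool carry_out, never from a script. Its argument "targets" is one flat list of numbers, 6 for each row, row after row: the shift along the tool's x, y, z in m, then the turn, a rotation vector about the tool's x, y, z in rad. In form: [x, y, z, wx, wy, wz, x, y, z, wx, wy, wz, ...]. A call has 1 to 20 rows; each row shifts and turns the commanded pose from where the row before left it, along the tool's axes as they then stand; what a row does not reach is not made up. A row lasts 1/12 s, in which the tool goes at most 41.7 mm and 7.16 degrees, less where a joint would pass 70% of its speed; a pose out of reach is approached as far as the arm can. A call with a gripper value outside its range is refused whole. "hand" is the closure, from 0 (fully open) to 1 (shut), set as the call begins (left out, the last holds). The fingers move at their own pace and stop on an object; "squeeze" is the grip in N (left out, the last holds). Time passes only in rows, so rows that do not move let the fingers close. It gives the time, the measured TCP pose, the force and the opening at its end, in the units of the state.
- robot.state(): the state, without advancing time (a new reading comes with each control period).
- robot.read_camera(name): name is "scene" or "top" or "wrist"; returns (picture, depth): 480x640x3 uint8, red, green, blue; 480x640 float32, m along the optical axis (not along the pixel's ray), 0 where there is no reading.
- robot.calibration(name): a dict with "vertical_fov" (degrees; the focal length in pixels is half the picture's height over the tangent of half this angle, whatever the lens; pixels are square), "cx", "cy" (the principal point, pixels), "position" and "attitude" of the camera in the world; the wrist camera has in their place "hand_eye" (4x4, takes a point from camera to tool coordinates, whose origin is the TCP and whose axes are the flange's). Camera axes: x right, y down, z forward; pixel columns grow to the right and rows downward; lengths in m; the calibration is good to about 2 mm. A picture is of the moment at which its call begins: read the wrist's pose just before it. calibration takes no time and is no camera call.
- robot.hand_in(): hands the job in, once; it reports no verdict.
The state is a dict: "t": time; "joint_positions": joint angles; "joint_vel": joint speeds; "tau": joint torques, N m; "ee_pos": TCP position; "ee_rot": TCP orientation; "ft_force": force on the tool from outside, world axes, zero at the start; "torque": the same for the moment, N m; "opening": finger opening in m.
Only numpy, scipy, OpenCV 4.12 (cv2) and the standard library are available. Lean on these libraries where they do the work, as an engineer would, in place of code of your own. Each camera call takes 0.05 s, during which the arm holds its last target. There are 200 camera calls.

## Working session

There is one attempt and no reset: what is moved stays moved. The work goes in short steps, Python scripts to look and compute and a tool call to move; the robot and the scene stay as the last step left them, time stands still between calls to the robot, and variables do not carry over. Pictures are saved under pics/ and viewed, about 12 in all and at most 16, crops included, and the job is handed in when it is done.

Besides the shell and the picture viewer there is one more tool, called after ">>>" as a command line: name --argument value ..., lists and objects as JSON in quotes. carry_out: Moves the arm, as the interface text tells. Its arguments: {"type":"object","properties":{"targets":{"type":"array"},"hand":{"type":"number"},"squeeze":{"type":"number"}},"required":["targets"]}

```bash
mkdir -p pics; ls; cat > h.py <<'E'
import numpy as np, cv2
from scipy.spatial.transform import Rotation as R
from plant import robot
def cam(name, st=None):
    c=robot.calibration(name); f=240/np.tan(np.radians(c["vertical_fov"])/2)
    if "hand_eye" in c:
        st=st or robot.state(); T=np.eye(4); T[:3,:3]=R.from_rotvec(st["ee_rot"]).as_matrix(); T[:3,3]=st["ee_pos"]
        T=T@np.array(c["hand_eye"])
    else:
        T=np.eye(4); a=np.array(c["attitude"]); T[:3,3]=c["position"]
        T[:3,:3]=a if a.shape==(3,3) else R.from_rotvec(a).as_matrix()
    return f,c["cx"],c["cy"],T
def shot(name,fn=None):
    K=cam(name); p,d=robot.read_camera(name)
    if fn: cv2.imwrite("pics/"+fn,p[...,::-1])
    return p,d,K
def ray(K,u,v,z):
    f,cx,cy,T=K; r=T[:3,:3]@np.array([(u-cx)/f,(v-cy)/f,1]); o=T[:3,3]
    return o+r*(z-o[2])/r[2]
def cloud(d,K):
    f,cx,cy,T=K; v,u=np.mgrid[:480,:640]
    P=np.stack([(u-cx)/f*d,(v-cy)/f*d,d],-1)@T[:3,:3].T+T[:3,3]
    P[d<=0]=np.nan
    return P
E
python3 - <<'E'
from h import *
for n in("scene","top","wrist"):
    print(n,robot.calibration(n)); p,d,K=shot(n,n+"0.png"); np.savez(n+"0.npz",p=p,d=d,f=K[0],cx=K[1],cy=K[2],T=K[3])
print(robot.state())
E
```

```text
pics
scene {'vertical_fov': 43.7742522383827, 'cx': 325.65397550610794, 'cy': 241.46147388300827, 'position': array([1.43154747, 0.67317632, 1.1891828 ]), 'attitude': array([-1.24894125, -2.27592191,  0.92753148])}
top {'vertical_fov': 52.973907373047545, 'cx': 321.0375453693148, 'cy': 233.13542156053845, 'position': array([0.36604881, 0.11395633, 1.4441197 ]), 'attitude': array([-2.20261941,  2.1458581 , -0.09573431])}
wrist {'vertical_fov': 58.01074935905304, 'cx': 320.39637168990197, 'cy': 232.52883921804008, 'hand_eye': array([[-7.00514976e-04, -9.63510622e-01, -2.67669181e-01,
         6.73698934e-02],
       [ 9.99999407e-01, -8.98120237e-04,  6.15811753e-04,
         1.19918353e-04],
       [-8.33740274e-04, -2.67668591e-01,  9.63510680e-01,
        -1.42433938e-01],
       [ 0.00000000e+00,  0.00000000e+00,  0.00000000e+00,
         1.00000000e+00]])}
{'t': 0.15, 'joint_positions': array([ 1.05320023,  0.57633786,  0.02488345,  1.4377296 , -0.01500891,
        1.12900397, -0.05649076]), 'joint_vel': array([-1.25213438e-03, -2.92540274e-03,  8.66245241e-04, -9.73734774e-05,
        1.77764785e-03, -3.84278157e-06, -1.90455092e-03]), 'tau': array([ 3.56317476e-03, -7.66270280e+01,  2.25329585e+00, -2.86179417e+01,
        1.56098418e-02,  1.00173871e-02,  3.59717717e-05]), 'ee_pos': array([ 0.28355972, -0.61216145,  0.23063708]), 'ee_rot': array([-3.06676464e+00, -6.75820704e-01,  5.48420420e-04]), 'ft_force': array([0.72609868, 0.30230858, 0.72930548]), 'torque': array([ 0.00018799, -0.03062194, -0.02137984]), 'opening': 0.08530253631947846}
```

View pics/top0.png

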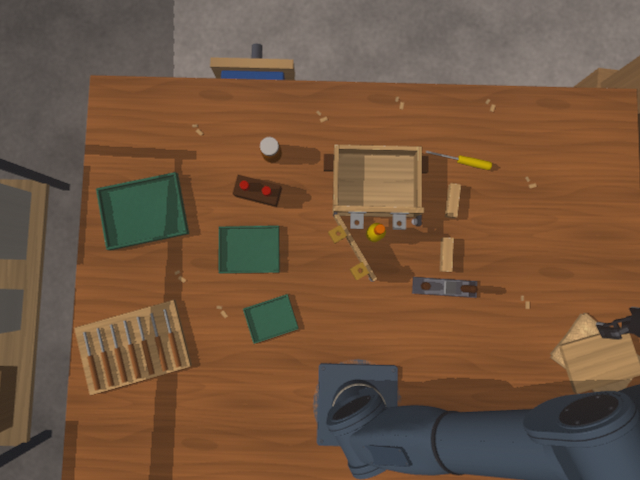

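View pics/scene0.png

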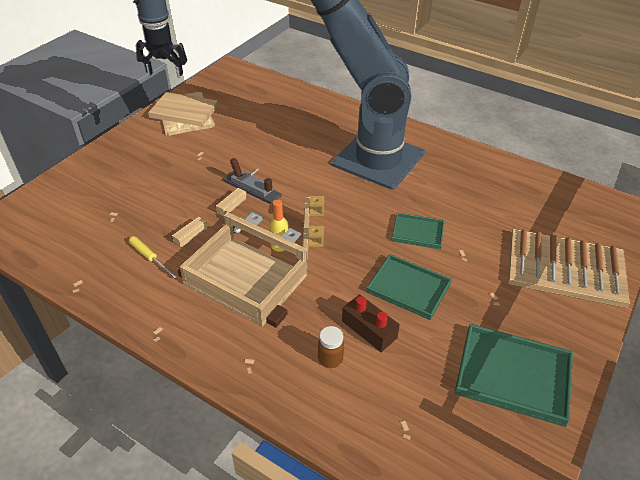

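The top view shows the carrier at about (378,178), with its open gate running (340,215)→(373,278). The glue bottle (376,232) is the only obstacle and there is no mallet. There are two blanks, at (454,200) and (447,254), and the pin block is at (257,190). The 60x46 px tray at (250,250) is about 180x140 mm, so it's the right one.

```bash
python3 - <<'E'
from h import *
for n in("top","scene"):
    z=np.load(n+"0.npz"); p,d=z["p"],z["d"]; K=(float(z["f"]),float(z["cx"]),float(z["cy"]),z["T"]); P=cloud(d,K); Z=P[...,2]
    print(n,"bench z",np.nanmedian(Z[300:330,150:210]) if n=="top" else np.nanmedian(Z[300:330,100:130]))
    hsv=cv2.cvtColor(p,cv2.COLOR_RGB2HSV); H,S,V=[hsv[...,i].astype(int) for i in range(3)]
    def rep(lab,m,amin=15):
        k,l,st,_=cv2.connectedComponentsWithStats(m.astype(np.uint8))
        for i in range(1,k):
            if st[i,4]<amin: continue
            q=P[l==i]; q=q[~np.isnan(q[:,0])]
            if len(q)<5: continue
            r=cv2.minAreaRect((q[:,:2]*1000).astype(np.float32))
            print(lab,st[i],"mean",q.mean(0).round(3),"zpc",np.percentile(q[:,2],[5,50,95]).round(3),"rect",np.round(r[0]),np.round(r[1]),round(r[2],1))
    rep("red",((H<5)|(H>175))&(S>170)&(V>90))
    rep("orange",(H>=6)&(H<14)&(S>220)&(V>200))
    rep("green",(H>70)&(H<90)&(S>100)&(V>40),300)
    if n=="top":
        roi=np.zeros(Z.shape,bool); roi[140:300,320:480]=1
        rep("high>18",roi&(Z>0.018),40)
        roi[:]=0; roi[170:215,225:290]=1
        rep("block",roi&(Z>.04)&(Z<.062),40)
E
```

```text
top bench z 0.003166722144707257
red [240 181   9   9  62] mean [0.622 0.343 0.083] zpc [0.076 0.084 0.088] rect [622. 346.] [30. 24.] 72.6
red [262 186   9   9  64] mean [0.608 0.279 0.081] zpc [0.052 0.083 0.088] rect [610. 281.] [33. 23.] 41.4
green [ 110  188   57   58 1795] mean [0.534 0.673 0.008] zpc [0.002 0.008 0.013] rect [541. 664.] [170. 165.] 14.9
high>18 [ 324  145  105  137 3473] mean [ 0.593 -0.031  0.073] zpc [0.022 0.073 0.107] rect [555. -41.] [395. 313.] 0.1
high>18 [459 156  21  11 129] mean [ 0.724 -0.322  0.022] zpc [0.019 0.022 0.027] rect [ 725. -322.] [62. 23.] 78.3
high>18 [447 184  14  34 367] mean [ 0.601 -0.273  0.028] zpc [0.022 0.028 0.033] rect [ 602. -273.] [ 32. 100.] 83.9
high>18 [367 223  19  19 283] mean [ 0.493 -0.035  0.105] zpc [0.038 0.095 0.161] rect [496. -39.] [47. 44.] 43.2
high>18 [442 238  12  34 375] mean [ 0.441 -0.255  0.028] zpc [0.022 0.028 0.033] rect [ 441. -255.] [32. 99.] 88.5
high>18 [421 279  57  18 763] mean [ 0.345 -0.252  0.043] zpc [0.026 0.034 0.078] rect [ 345. -250.] [150.  44.] 87.7
block [233 175  49  31 781] mean [0.613 0.308 0.054] zpc [0.048 0.054 0.059] rect [615. 310.] [131.  61.] 77.2
scene bench z -0.0005741917839376942
red [356 296  11  16 145] mean [0.615 0.281 0.076] zpc [0.057 0.081 0.087] rect [606. 276.] [44. 24.] 24.2
red [376 312  12  16 154] mean [0.63  0.345 0.076] zpc [0.057 0.081 0.087] rect [621. 342.] [40. 25.] 21.6
green [367 255  84  65 354] mean [0.448 0.336 0.013] zpc [0.002 0.015 0.022] rect [447. 333.] [146. 180.] 2.5
green [455 324 118 103 522] mean [0.556 0.683 0.017] zpc [0.001 0.024 0.03 ] rect [553. 656.] [193. 241.] 13.8
```

```bash
python3 - <<'E'
import cv2
a=cv2.imread("pics/top0.png")[130:310,320:500]; cv2.imwrite("pics/c1.png",cv2.resize(a,(590,590),interpolation=cv2.INTER_CUBIC))
E
```

```text
(no output)
```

View pics/c1.png

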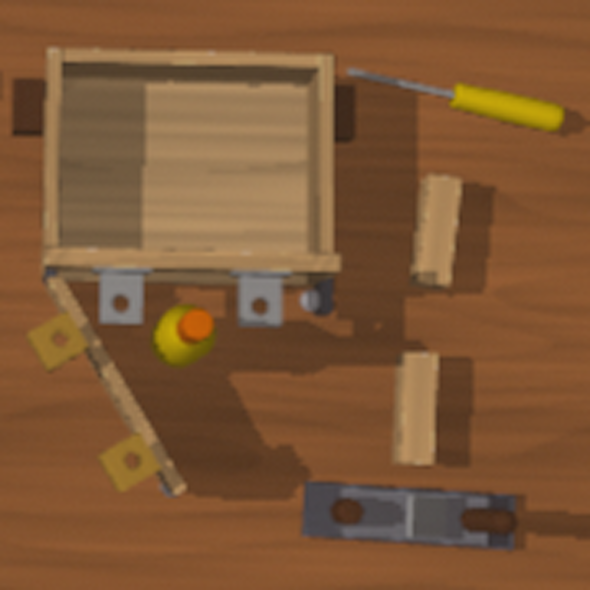

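The crop shows the gate hinge near (52,275) and the lug holes at (120,303) and (259,306). The bottle cap is at (197,325). The fork holes are at (60,340) and (132,461).

```bash
python3 - <<'E'
from h import *
z=np.load("top0.npz"); p,d=z["p"],z["d"]; K=(float(z["f"]),float(z["cx"]),float(z["cy"]),z["T"]); P=cloud(d,K); Z=P[...,2]
s=180/590
for lab,u,v,h in [("lug0",120,303,.094),("lug1",259,306,.094),("cap",197,325,.16),("fork0",60,340,.108),("fork1",132,461,.108),("gatefree",175,490,.08),
   ("rim back L",50,50,.07),("rim back R",333,57,.07),("railfrontL",46,272,.104),("railfrontR",340,270,.104)]:
    print(lab,ray(K,320+u*s,130+v*s,h).round(4))
hs=cv2.cvtColor(p,cv2.COLOR_RGB2HSV)
# scene view: cap
q=np.load("scene0.npz"); K2=(float(q["f"]),float(q["cx"]),float(q["cy"]),q["T"]); P2=cloud(q["d"],K2)
h2=cv2.cvtColor(q["p"],cv2.COLOR_RGB2HSV)
m=(h2[...,0]>3)&(h2[...,0]<14)&(h2[...,1]>200)&(h2[...,2]>170); m[:190]=0;m[225:]=0;m[:,:265]=0;m[:,295:]=0
v,u=np.nonzero(m); print("scene cap",len(u),u.min(),u.max(),v.min(),v.max(),np.nanmedian(P2[m],0),np.nanmax(P2[m][:,2]))
# top of cap in scene: ray at z=.16 through top ellipse centre
print(ray(K2,(u.min()+u.max())/2,v.min()+4,.16))
# rim
m=(Z>.062)&(Z<.08); m[:140]=0;m[207:]=0;m[:,:325]=0;m[:,435:]=0
q=P[m]; r=cv2.minAreaRect((q[:,:2]*1000).astype(np.float32)); print("rim",r)
# tray from top
m=(hs[...,0]>65)&(hs[...,0]<95)&(hs[...,1]>80); m[:215]=0;m[285:]=0;m[:,:205]=0;m[:,295:]=0
r=cv2.minAreaRect((P[m][:,:2]*1000).astype(np.float32)); print("tray",r,m.sum(),np.nanpercentile(P[m][:,2],[5,50,95]))
print("tool axes",R.from_rotvec(robot.state()["ee_rot"]).as_matrix().round(3))
E
```

```text
lug0 [0.5207 0.0187 0.094 ]
lug1 [ 0.5212 -0.1008  0.094 ]
cap [ 0.4967 -0.0399  0.16  ]
fork0 [0.4861 0.0701 0.108 ]
fork1 [0.3852 0.007  0.108 ]
gatefree [ 0.3617 -0.0327  0.08  ]
rim back L [0.7479 0.0836 0.07  ]
rim back R [ 0.7481 -0.1678  0.07  ]
railfrontL [0.5446 0.0832 0.104 ]
railfrontR [ 0.5528 -0.1681  0.104 ]Traceback (most recent call last):
  File "<stdin>", line 12, in <module>
    return umr_minimum(a, axis, None, out, keepdims, initial, where)
ValueError: zero-size array to reduction operation minimum which has no identity
```

```bash
python3 - <<'E'
from h import *
z=np.load("top0.npz"); p,d=z["p"],z["d"]; K=(float(z["f"]),float(z["cx"]),float(z["cy"]),z["T"]); P=cloud(d,K); Z=P[...,2]
hs=cv2.cvtColor(p,cv2.COLOR_RGB2HSV)
q=np.load("scene0.npz"); K2=(float(q["f"]),float(q["cx"]),float(q["cy"]),q["T"]); P2=cloud(q["d"],K2)
m=(P2[...,2]>.112)&(P2[...,2]<.2); m[:190]=0;m[232:]=0;m[:,:262]=0;m[:,296:]=0
v,u=np.nonzero(m); print("scene cap",len(u),u.min(),u.max(),v.min(),v.max(),np.nanmedian(P2[m],0),np.nanmax(P2[m][:,2]))
print(ray(K2,(u.min()+u.max())/2,v.min()+4,.16))
m=(Z>.062)&(Z<.08); m[:140]=0;m[207:]=0;m[:,:325]=0;m[:,435:]=0
q=P[m]; r=cv2.minAreaRect((q[:,:2]*1000).astype(np.float32)); print("rim",r)
m=(hs[...,0]>65)&(hs[...,0]<95)&(hs[...,1]>80); m[:215]=0;m[285:]=0;m[:,:205]=0;m[:,295:]=0
r=cv2.minAreaRect((P[m][:,:2]*1000).astype(np.float32)); print("tray",r,m.sum(),np.nanpercentile(P[m][:,2],[5,50,95]))
print("tool axes",R.from_rotvec(robot.state()["ee_rot"]).as_matrix().round(3))
E
```

```text
scene cap 176 272 282 199 218 [ 0.50784337 -0.0351253   0.14321568] 0.16684353120245476
[ 0.50470157 -0.03757113  0.16      ]
rim ((663.2704467773438, -41.55047607421875), (178.8391876220703, 253.4876708984375), 0.7817346453666687)
tray ((442.70916748046875, 332.6822814941406), (135.00706481933594, 176.7067108154297), 2.5259528160095215) 2459 [-3.65209218e-05  5.38093093e-03  1.79624529e-02]
tool axes [[ 0.907  0.42  -0.001]
 [ 0.42  -0.907  0.001]
 [-0.    -0.001 -1.   ]]
```

>>> carry_out --targets '[0,0,0,0,0,0.108,0,0,0,0,0,0.108,0,0,0,0,0,0.108,0,0,0,0,0,0.109,0.0134,-0.0359,-0.001,0,0,0,0.0134,-0.0359,-0.001,0,0,0,0.0134,-0.0359,-0.001,0,0,0,0.0134,-0.0359,-0.001,0,0,0,0.0134,-0.0359,-0.001,0,0,0,0.0134,-0.0359,-0.001,0,0,0,0.0134,-0.0359,-0.001,0,0,0,0.0134,-0.0359,-0.001,0,0,0,0.0134,-0.0359,-0.001,0,0,0,0.0134,-0.0359,-0.001,0,0,0,0.0134,-0.0359,-0.001,0,0,0,0.0134,-0.0359,-0.001,0,0,0,0.0134,-0.0359,-0.001,0,0,0,0.0134,-0.0359,-0.001,0,0,0,0.0134,-0.0359,-0.001,0,0,0,0.0134,-0.0359,-0.001,0,0,0]' --hand 0

```text
t: 1.82
ee_pos: [0.4979, -0.036, 0.2474]
ee_rot: [3.142, 0.001, 0.0]
ft_force: [0.7, -0.3, 0.2]
opening: 0.0853
```

```bash
python3 - <<'E'
from h import *
p,d,K=shot("wrist","w1.png"); np.savez("w1.npz",p=p,d=d)
s=robot.state(); print(s["t"],s["ee_pos"],R.from_rotvec(s["ee_rot"]).as_matrix().round(3))
P=cloud(d,K)
hs=cv2.cvtColor(p,cv2.COLOR_RGB2HSV)
m=(P[...,2]>.14)&(P[...,2]<.18)&(np.hypot(P[...,0]-.5,P[...,1]+.04)<.04)
v,u=np.nonzero(m)
if len(u): 
    print(len(u),np.nanmedian(P[m],0)); (c,rad)=cv2.minEnclosingCircle(np.stack([u,v],1).astype(np.float32)); print(c,rad,ray(K,*c,.16))
E
```

```text
1.8667 [ 0.50068953 -0.02730256  0.2475172 ] [[ 1.     0.01   0.002]
 [ 0.009 -1.     0.005]
 [ 0.002 -0.005 -1.   ]]
1838 [ 0.50252228 -0.04116339  0.15943768]
(328.8888854980469, 229.77777099609375) 25.801816940307617 [ 0.50311946 -0.04112872  0.16      ]
```

View pics/w1.png

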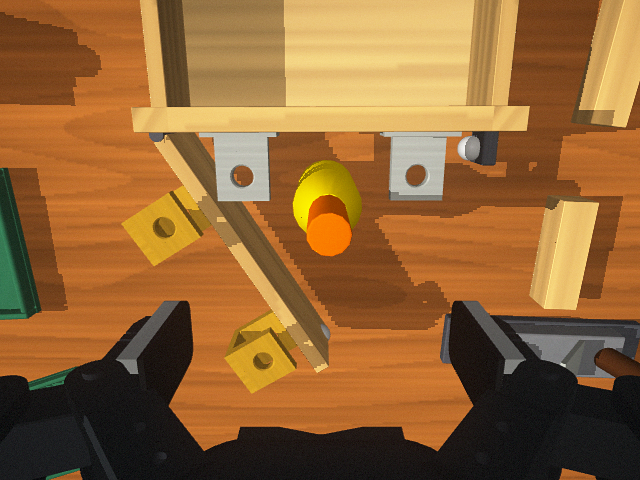

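The wrist view shows the cap at (329,232), the lug holes at (242,176) and (416,175), and the fork holes at (164,227) and (263,361). The arm was still settling, so I'll hold still and measure again.

>>> carry_out --targets '[0,0,0,0,0,0,0,0,0,0,0,0,0,0,0,0,0,0,0,0,0,0,0,0,0,0,0,0,0,0]'

```text
t: 2.28
ee_pos: [0.4973, -0.0393, 0.2473]
ee_rot: [3.141, -0.002, -0.0]
ft_force: [-0.3, 0.0, 0.0]
opening: 0.0851
```

```bash
cat >> h.py <<'E'
def holes(P,K,z0,z1,zt,amin=20,amax=900):
    m=((P[...,2]>z0)&(P[...,2]<z1)).astype(np.uint8); m=cv2.morphologyEx(m,cv2.MORPH_CLOSE,np.ones((3,3)))
    cs,hi=cv2.findContours(m,cv2.RETR_CCOMP,cv2.CHAIN_APPROX_NONE); o=[]
    if hi is None: return o
    for c,h in zip(cs,hi[0]):
        if h[3]>=0 and amin<cv2.contourArea(c)<amax:
            (x,y),(a,b),_=cv2.minAreaRect(c); o.append((round(x,1),round(y,1),round(a),round(b),ray(K,x,y,zt).round(4)))
    return o
E
python3 - <<'E'
from h import *
p,d,K=shot("wrist","w2.png")
s=robot.state(); print(s["t"],s["ee_pos"],s["joint_vel"].round(3),K[3][:3,3])
P=cloud(d,K)
m=(P[...,2]>.14)&(P[...,2]<.18)&(np.hypot(P[...,0]-.5,P[...,1]+.04)<.04)
v,u=np.nonzero(m); (c,rad)=cv2.minEnclosingCircle(np.stack([u,v],1).astype(np.float32)); print(c,rad,ray(K,*c,.16),np.nanmedian(P[m],0))
print("lug",holes(P,K,.085,.0985,.094)); print("fork",holes(P,K,.1,.115,.108))
print("bench",np.nanmedian(P[300:330,360:420,2]))
E
```

```text
2.3333 [ 0.49738844 -0.03908198  0.24733599] [-0.002 -0.    -0.003 -0.003 -0.     0.001 -0.002] [ 0.56481402 -0.03979096  0.3897242 ]
(322.925048828125, 229.17552185058594) 25.441448211669922 [ 0.50290455 -0.04111753  0.16      ] [ 0.5024855  -0.04115812  0.15944573]
lug [(238.2, 174.8, 23, 19, array([0.5238, 0.0164, 0.094 ])), (411.0, 173.5, 19, 22, array([ 0.5244, -0.1017,  0.094 ]))]
fork [(259.8, 357.8, 16, 14, array([0.3912, 0.005 , 0.108 ])), (161.5, 226.0, 17, 18, array([0.4914, 0.0671, 0.108 ]))]
bench -0.000569079902043218
```

>>> carry_out --targets '[0.005,0.002,0.012,0,0,0,0,0,0.02,0,0,0,0,0,0.02,0,0,0,0,0,0.02,0,0,0,0,0,0.02,0,0,0,0,0,0.02,0,0,0,0,0,0.015,0,0,0,0,0,0,0,0,0,0,0,0,0,0,0]'

```text
t: 3.08
ee_pos: [0.5022, -0.0404, 0.1201]
ee_rot: [3.142, -0.0, -0.002]
ft_force: [0.1, -0.9, 1.5]
opening: 0.0856
```

>>> carry_out --targets '[0,0,0,0,0,0,0,0,0,0,0,0,0,0,0,0,0,0,0,0,0,0,0,0,0,0,0,0,0,0,0,0,0,0,0,0,0,0,0,0,0,0,0,0,0,0,0,0,0,0,0,0,0,0,0,0,0,0,0,0]' --hand 1 --squeeze 40

```text
t: 3.92
ee_pos: [0.5031, -0.0401, 0.1209]
ee_rot: [3.141, 0.001, 0.002]
ft_force: [-0.4, -0.7, 6.3]
opening: 0.025
```

>>> carry_out --targets '[0,0,-0.01,0,0,0,0,0,-0.02,0,0,0,0,0,-0.025,0,0,0,0,0,-0.025,0,0,0,0,0,-0.025,0,0,0,0,0,-0.025,0,0,0,-0.005,-0.027,0,0,0,0,-0.005,-0.031,0,0,0,0,-0.005,-0.031,0,0,0,0,-0.005,-0.031,0,0,0,0,-0.005,-0.031,0,0,0,0,-0.005,-0.031,0,0,0,0,-0.005,-0.031,0,0,0,0,-0.005,-0.031,0,0,0,0,-0.005,-0.031,0,0,0,0,-0.005,-0.031,0,0,0,0,-0.005,-0.031,0,0,0,0,-0.005,-0.031,0,0,0,0,0,-0.005,0,0,0,0,0,0,0,0,0,0]'

```text
t: 5.58
ee_pos: [0.4409, 0.3358, 0.2496]
ee_rot: [-3.141, -0.008, 0.002]
ft_force: [-0.2, -0.4, -3.1]
opening: 0.0253
```

>>> carry_out --targets '[0,0,0.02,0,0,0,0,0,0.025,0,0,0,0,0,0.025,0,0,0,0,0,0.02,0,0,0,0,0,0.015,0,0,0,0,0,0.007,0,0,0,0,0,0.004,0,0,0,0,0,0.004,0,0,0,0,0,0,0,0,0,0,0,0,0,0,0,0,0,0,0,0,0]'

```text
t: 6.5
ee_pos: [0.4428, 0.3333, 0.1311]
ee_rot: [-3.141, -0.001, -0.002]
ft_force: [0.5, 0.3, -1.6]
opening: 0.0247
```

>>> carry_out --targets '[0,0,0.001,0,0,0,0,0,0.001,0,0,0,0,0,0.001,0,0,0,0,0,0.001,0,0,0,0,0,0,0,0,0,0,0,0,0,0,0]'

```text
t: 7.0
ee_pos: [0.4426, 0.3332, 0.1269]
ee_rot: [-3.141, -0.001, -0.001]
ft_force: [-1.0, -0.7, 3.7]
opening: 0.025
```

>>> carry_out --targets '[0,0,0,0,0,0,0,0,0,0,0,0,0,0,0,0,0,0,0,0,0,0,0,0,0,0,0,0,0,0,0,0,0,0,0,0,0,0,-0.01,0,0,0,0,0,-0.02,0,0,0,0,0,-0.025,0,0,0,0,0,-0.03,0,0,0,0,0,-0.03,0,0,0,0,0,-0.03,0,0,0]' --hand 0

```text
t: 8.0
ee_pos: [0.4421, 0.3329, 0.2736]
ee_rot: [-3.141, -0.001, -0.0]
ft_force: [1.2, 0.5, 0.2]
opening: 0.0852
```

>>> carry_out --targets '[0.003,0.025,0,0,0,0,0.003,0.033,0,0,0,0,0.003,0.035,0,0,0,0,0.003,0.035,0,0,0,0,0.003,0.035,0,0,0,0,0.003,0.035,0,0,0,0,0.003,0.035,0,0,0,0,0.003,0.035,0,0,0,0,0.003,0.035,0,0,0,0,0.003,0.035,0,0,0,0,0.003,0.035,0,0,0,0,0.003,0.035,0,0,0,0,0.003,0.035,0,0,0,0,0.003,0.035,0,0,0,0,0.003,0.035,0,0,0,0,0.003,0.035,0,0,0,0,0.003,0.03,0,0,0,0,0,0.015,0,0,0,0,0,0,0,0,0,0,0,0,0,0,0,0]'

```text
t: 9.67
ee_pos: [0.4936, -0.2604, 0.2717]
ee_rot: [-3.141, 0.001, -0.0]
ft_force: [-0.6, -0.1, 0.5]
opening: 0.0851
```

>>> carry_out --targets '[0,0,0,0,0,0,0,0,0,0,0,0,0,0,0,0,0,0]'

```text
t: 9.92
ee_pos: [0.4941, -0.2586, 0.2716]
ee_rot: [-3.141, -0.004, -0.001]
ft_force: [0.0, -0.1, -0.1]
opening: 0.0855
```

```bash
cat >> h.py <<'E'
def blanks(P,z0=.02,z1=.036):
    m=((P[...,2]>z0)&(P[...,2]<z1)).astype(np.uint8); k,l,st,_=cv2.connectedComponentsWithStats(m)
    for i in range(1,k):
        if st[i,4]<150: continue
        q=P[l==i]; r=cv2.minAreaRect((q[:,:2]*1000).astype(np.float32))
        if max(r[1])>60 and 20<min(r[1])<60: print("box",st[i],np.round(r[0],1),np.round(r[1],1),round(r[2],1),"z",np.nanmedian(q[:,2]).round(4))
E
python3 - <<'E'
from h import *
print(robot.state()["ee_pos"])
p,d,K=shot("wrist","w3.png"); blanks(cloud(d,K))
p,d,K=shot("top","t3.png"); P=cloud(d,K); blanks(P)
hs=cv2.cvtColor(p,cv2.COLOR_RGB2HSV); m=P[...,2]>.11
m[:215]=0;m[290:]=0;m[:,:210]=0;m[:,290:]=0; q=P[m]; print("bottle cap",len(q),np.nanmean(q,0),np.nanmax(q[:,2]))
E
```

```text
[ 0.49412999 -0.25857803  0.27160636]
box [ 316    0   50  122 4357] [ 603.  -274.3] [30.  95.7] 83.4 z 0.0299
box [ 300  190   36  105 3348] [ 443.2 -256.1] [ 30.  100.1] 87.8 z 0.0295
box [ 237  311  144   49 4037] [ 347.5 -247.9] [139.6  45.2] 87.8 z 0.0312
box [460 156  32  13 154] [ 720.7 -338.7] [98.  22.2] 79.0 z 0.0235
box [447 184  14  34 361] [ 602.9 -273.4] [ 31.6 102. ] 83.3 z 0.028
box [442 238  12  34 368] [ 440.7 -255.4] [31.8 98.9] 88.5 z 0.0278
box [424 279  46  18 445] [ 344.5 -252.8] [131.1  43.8] 87.6 z 0.0304
bottle cap 103 [0.43675749 0.32944633 0.156187  ] 0.1722976253676054
```

View pics/t3.png

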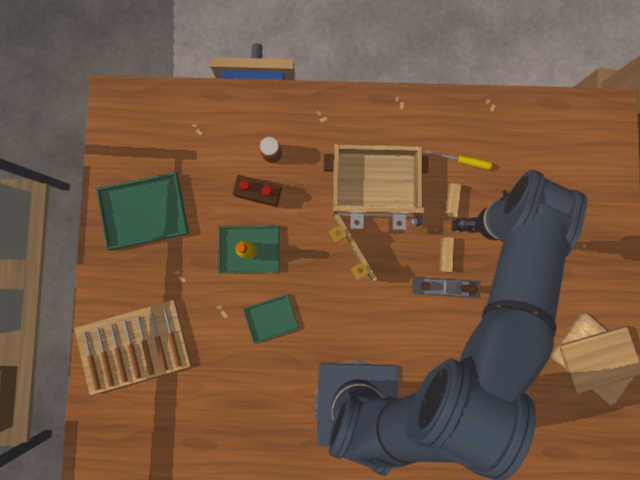

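The bottle stands upright in the tray. Next is the near blank.

>>> carry_out --targets '[-0.02,-0.001,0.03,0,0,0.038,-0.021,-0.001,0.035,0,0,0,0,0,0.035,0,0,0,0,0,0.035,0,0,0,0,0,0.035,0,0,0,0,0,0.035,0,0,0,0,0,0.025,0,0,0,0,0,0.015,0,0,0,0,0,0.01,0,0,0,0,0,0.008,0,0,0,0,0,0,0,0,0,0,0,0,0,0,0]'

```text
t: 11.02
ee_pos: [0.4533, -0.2572, 0.0088]
ee_rot: [3.141, -0.058, 0.001]
ft_force: [-0.2, 0.4, -0.2]
opening: 0.0853
```

>>> carry_out --targets '[0,0,0,0,0,0,0,0,0,0,0,0,0,0,0,0,0,0,0,0,0,0,0,0,0,0,0,0,0,0,0,0,0,0,0,0,0,0,0,0,0,0,0,0,0,0,0,0,0,0,0,0,0,0]' --hand 1 --squeeze 40

```text
t: 11.77
ee_pos: [0.4532, -0.2573, 0.0089]
ee_rot: [3.141, -0.059, 0.001]
ft_force: [-0.2, 1.0, 6.4]
opening: 0.0293
```

>>> carry_out --targets '[0,0,-0.01,0,0,0,0,0,-0.03,0,0,-0.038,0,0,-0.035,0,0,0,0,0,-0.035,0,0,0,0,0,-0.035,0,0,0,0,0,-0.015,0,0,0,0.027,-0.0205,0,0,0,0,0.027,-0.0205,0,0,0,0,0.027,-0.0205,0,0,0,0,0.027,-0.0205,0,0,0,0,0.027,-0.0205,0,0,0,0,0.027,-0.0205,0,0,0,0,0.027,-0.0205,0,0,0,0,0.027,-0.0205,0,0,0,0,0,0,0,0,0,0,0,0,0,0,0,0,0,0,0,0,0,0]'

```text
t: 13.18
ee_pos: [0.668, -0.0935, 0.1684]
ee_rot: [3.141, 0.001, -0.002]
ft_force: [-0.7, 0.3, -1.0]
opening: 0.0293
```

>>> carry_out --targets '[0,0,0.02,0,0,0,0,0,0.03,0,0,0,0,0,0.03,0,0,0,0,0,0.03,0,0,0,0,0,0.02,0,0,0,0,0,0.01,0,0,0,0,0,0.004,0,0,0,0,0,0.002,0,0,0,0,0,0.001,0,0,0,0,0,0,0,0,0,0,0,0,0,0,0]'

```text
t: 14.1
ee_pos: [0.6695, -0.0932, 0.0227]
ee_rot: [3.141, 0.001, 0.003]
ft_force: [-0.8, -0.1, -0.5]
opening: 0.029
```

>>> carry_out --targets '[0,0,0.001,0,0,0,0,0,0,0,0,0,0,0,0,0,0,0,0,0,0,0,0,0,0,0,0,0,0,0,0,0,0,0,0,0,0,0,-0.005,0,0,0,0,0,-0.02,0,0,0,0,0,-0.035,0,0,0,0,0,-0.04,0,0,0,0,0,-0.04,0,0,0,0,0,-0.04,0,0,0,0,0,-0.02,0,0,0]' --hand 0.55

```text
t: 15.18
ee_pos: [0.6703, -0.0934, 0.2264]
ee_rot: [3.141, 0.001, 0.01]
ft_force: [0.4, -0.6, 0.8]
opening: 0.0379
```

>>> carry_out --targets '[-0.011,0.03,0,0,0,0,-0.011,0.03,0,0,0,0,-0.011,0.03,0,0,0,0,-0.011,0.03,0,0,0,0,-0.011,0.03,0,0,0,0,-0.011,0.031,0,0,0,0,0,0,0,0,0,0,0,0,0,0,0,0,0,0,0,0,0,0,0,0,0,0,0,0,0,0,0,0,0,0]' --hand 0

```text
t: 16.1
ee_pos: [0.6036, -0.2723, 0.2203]
ee_rot: [-3.141, -0.005, -0.0]
ft_force: [-0.2, 0.5, 0.1]
opening: 0.0852
```

```bash
python3 - <<'E'
from h import *
print(robot.state()["ee_pos"])
p,d,K=shot("wrist","w4.png"); P=cloud(d,K); blanks(P); blanks(P,.036,.05)
p,d,K=shot("scene","s4.png")
E
```

```text
[ 0.60362754 -0.27234352  0.22033003]
box [ 169    0   56  295 4821] [ 637.2 -184.5] [221.6  32.2] 0.2 z 0.0224
box [ 346   10  137   57 4050] [ 723.4 -340.5] [99.5 22.9] 78.5 z 0.024
box [ 298  133   53  129 4807] [ 605.1 -274.6] [ 30.1 100. ] 83.5 z 0.0297
box [ 162    0   40  301 2423] [ 635.  -167.9] [ 23.5 218.3] 87.9 z 0.0437
box [  42   55   65  143 6371] [659.  -93.8] [ 31.4 100.5] 89.6 z 0.0417
```

View pics/w4.png

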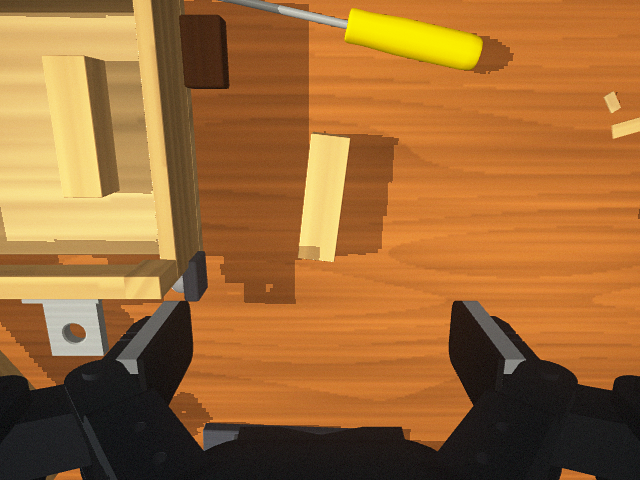

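Blank one lies flat inside the carrier at (80,125). The other is at (325,197) and hasn't moved.

>>> carry_out --targets '[0.001,0.002,0.03,0,0,0.113,0,0,0.035,0,0,0,0,0,0.035,0,0,0,0,0,0.035,0,0,0,0,0,0.035,0,0,0,0,0,0.02,0,0,0,0,0,0.015,0,0,0,0,0,0.006,0,0,0,0,0,0,0,0,0,0,0,0,0,0,0]'

```text
t: 17.03
ee_pos: [0.6045, -0.2759, 0.0099]
ee_rot: [3.137, -0.175, 0.001]
ft_force: [-0.2, -0.6, 0.2]
opening: 0.0855
```

>>> carry_out --targets '[0,0,0,0,0,0,0,0,0,0,0,0,0,0,0,0,0,0,0,0,0,0,0,0,0,0,0,0,0,0,0,0,0,0,0,0,0,0,0,0,0,0,0,0,0,0,0,0,0,0,0,0,0,0]' --hand 1 --squeeze 40

```text
t: 17.78
ee_pos: [0.6043, -0.2762, 0.0101]
ee_rot: [3.136, -0.176, 0.002]
ft_force: [-1.1, 0.3, 5.9]
opening: 0.0293
```

>>> carry_out --targets '[0,0,-0.01,0,0,0,0,0,-0.03,0,0,-0.113,0,0,-0.04,0,0,0,0,0,-0.04,0,0,0,0,0,-0.04,0,0,0,0.006,-0.0315,0,0,0,0,0.006,-0.0315,0,0,0,0,0.006,-0.0315,0,0,0,0,0.006,-0.0315,0,0,0,0,0.006,-0.0315,0,0,0,0,0.006,-0.0315,0,0,0,0,0.006,-0.0315,0,0,0,0,0.006,-0.0315,0,0,0,0,0.006,-0.0315,0,0,0,0,0,0,0,0,0,0,0,0,0,0,0,0]'

```text
t: 19.12
ee_pos: [0.6576, 0.0107, 0.1695]
ee_rot: [-3.14, -0.008, 0.0]
ft_force: [-0.5, -1.0, -1.1]
opening: 0.029
```

>>> carry_out --targets '[0,0,0.02,0,0,0,0,0,0.03,0,0,0,0,0,0.03,0,0,0,0,0,0.03,0,0,0,0,0,0.02,0,0,0,0,0,0.01,0,0,0,0,0,0.004,0,0,0,0,0,0.002,0,0,0,0,0,0,0,0,0,0,0,0,0,0,0]'

```text
t: 19.95
ee_pos: [0.6586, 0.0073, 0.0248]
ee_rot: [-3.142, -0.001, -0.003]
ft_force: [-0.1, 0.0, 0.6]
opening: 0.0292
```

>>> carry_out --targets '[0,0,0.001,0,0,0,0,0,0.001,0,0,0,0,0,0,0,0,0,0,0,0,0,0,0]'

```text
t: 20.28
ee_pos: [0.6582, 0.0076, 0.022]
ee_rot: [-3.142, -0.001, -0.002]
ft_force: [-0.2, 0.2, 4.8]
opening: 0.0291
```

>>> carry_out --targets '[0,0,0,0,0,0,0,0,0,0,0,0,0,0,0,0,0,0,0,0,0,0,0,0,0,0,0,0,0,0,0,0,-0.005,0,0,0,0,0,-0.02,0,0,0,0,0,-0.035,0,0,0,0,0,-0.04,0,0,0,0,0,-0.04,0,0,0,0,0,-0.04,0,0,0,0,0,-0.04,0,0,0]' --hand 0.55

```text
t: 21.28
ee_pos: [0.6572, 0.0074, 0.2439]
ee_rot: [-3.142, -0.001, -0.0]
ft_force: [1.2, 0.1, 0.8]
opening: 0.0387
```

>>> carry_out --targets '[-0.0305,-0.0051,0,0,0,0,-0.0305,-0.0051,0,0,0,0,-0.0305,-0.0051,0,0,0,0,-0.0305,-0.0051,0,0,0,0,-0.0305,-0.0051,0,0,0,0,-0.0305,-0.0051,0,0,0,0,-0.0305,-0.0051,0,0,0,0,0,0,0,0,0,0,0,0,0,0,0,0,0,0,0,0,0,0,0,0,0,0,0,0]' --hand 1

```text
t: 22.2
ee_pos: [0.4452, 0.0429, 0.2416]
ee_rot: [-3.142, -0.001, -0.002]
ft_force: [-0.2, -0.2, 0.7]
opening: 0.0002
```

```bash
python3 - <<'E'
from h import *
s=robot.state(); print(s["ee_pos"],s["joint_positions"].round(3))
p,d,K=shot("wrist","w5.png"); P=cloud(d,K); blanks(P,.036,.05)
print("lug",holes(P,K,.085,.0985,.094)); print("fork",holes(P,K,.1,.115,.108))
p,d,K=shot("top","t5.png"); P=cloud(d,K); blanks(P,.034,.05);blanks(P)
E
```

```text
[0.44522551 0.04293769 0.24158205] [-0.266  0.228  0.08   1.993 -0.023  0.92  -1.744]
lug [(359.5, 96.0, 23, 24, array([0.523 , 0.0175, 0.094 ])), (544.0, 95.5, 19, 22, array([ 0.5232, -0.1005,  0.094 ]))]
fork [(373.0, 296.5, 20, 15, array([0.3904, 0.0062, 0.108 ])), (279.0, 149.0, 23, 21, array([0.4907, 0.0685, 0.108 ]))]
box [355 163  11  34 345] [655.3   7.5] [99.7 30.1] 0.6 z 0.0405
box [389 164  11  34 340] [655.5 -93.2] [99.9 31. ] 0.1 z 0.0405
box [459 156  33  13 167] [ 720.7 -338.5] [97.6 23.8] 76.9 z 0.0229
box [424 279  46  18 442] [ 344.4 -252.6] [130.1  43.8] 87.7 z 0.0303
```

View pics/w5.png

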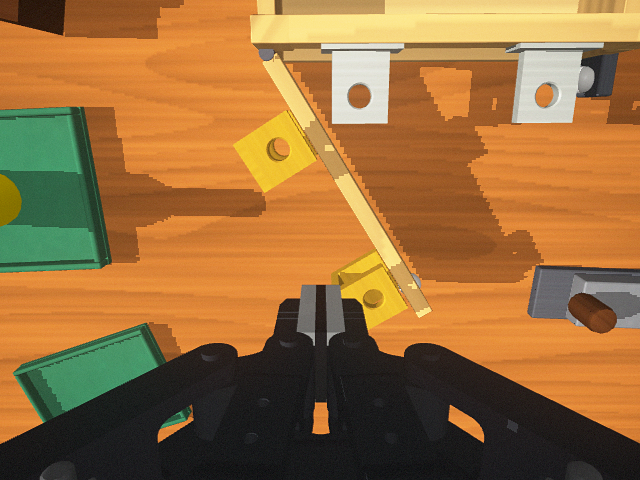

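Both blanks lie flat inside the carrier, 100 mm apart. The gate swing is clear, with the fork holes at (279,149) and (373,297). I'll close the gate with shut fingers, turning the tool as the gate turns.

>>> carry_out --targets '[0,0,0,0,0,-0.111,0,0,0,0,0,-0.111,0,0,0,0,0,-0.111,0,0,0,0,0,-0.111,0,0,0,0,0,-0.111,0,0,0.025,0,0,0,0,0,0.03,0,0,0,0,0,0.03,0,0,0,0,0,0.03,0,0,0,0,0,0.03,0,0,0,0,0,0.018,0,0,0,0,0,0.009,0,0,0,0,0,0,0,0,0,0,0,0,0,0,0]'

```text
t: 23.47
ee_pos: [0.4443, 0.0429, 0.0688]
ee_rot: [-3.021, -0.861, 0.002]
ft_force: [0.5, 0.5, -0.1]
opening: -0.0001
```

>>> carry_out --targets '[0,0.003,0,0,0,0,0,0.003,0,0,0,0,0,0.003,0,0,0,0,0,0.002,0,0,0,0,0,0,0,0,0,0]'

```text
t: 23.88
ee_pos: [0.4506, 0.0331, 0.0698]
ee_rot: [3.021, 0.86, 0.002]
ft_force: [0.1, 0.5, 0.0]
opening: 0.0
```

>>> carry_out --targets '[-0.001,0.0054,0,0,0,-0.05,-0.001,0.0054,0,0,0,-0.05,-0.001,0.0054,0,0,0,-0.05,-0.001,0.0054,0,0,0,-0.05,-0.001,0.0054,0,0,0,-0.05,-0.001,0.0054,0,0,0,-0.05,-0.001,0.0054,0,0,0,-0.05,-0.001,0.0054,0,0,0,-0.05,-0.001,0.0054,0,0,0,-0.05,-0.001,0.0054,0,0,0,-0.05,-0.001,0.0054,0,0,0,-0.05,-0.001,0.0054,0,0,0,-0.05,-0.001,0.0054,0,0,0,-0.05,-0.001,0.0054,0,0,0,-0.05,-0.001,0.0054,0,0,0,-0.05,-0.001,0.0054,0,0,0,-0.05,0,0,0,0,0,0,0,0,0,0,0,0]'

```text
t: 25.38
ee_pos: [0.5081, -0.0292, 0.0694]
ee_rot: [2.449, 1.968, 0.0]
ft_force: [0.2, -1.0, 0.0]
opening: -0.0002
```

```bash
cat > g.py <<'E'
from h import *
s=robot.state(); print(s["t"],s["ee_pos"],R.from_rotvec(s["ee_rot"]).as_matrix()[:2,0].round(3),s["ft_force"].round(1),s["joint_positions"].round(2))
p,d,K=shot("wrist"); P=cloud(d,K)
f=holes(P,K,.1,.115,.108); print("fork",f); print("lug",holes(P,K,.085,.0985,.094))
E
python3 g.py
```

```text
25.3833 [ 0.50812562 -0.02921757  0.06936185] [0.215 0.977] [ 0.2 -1.   0. ] [ 0.15  0.56 -0.28  2.05  0.27  0.57 -0.53]
fork []
lug []
```

>>> carry_out --targets '[-0.001,0.0054,0,0,0,-0.05,-0.001,0.0054,0,0,0,-0.05,-0.001,0.0054,0,0,0,-0.05,-0.001,0.0054,0,0,0,-0.05,0,0,0,0,0,-0.016,0,0,0,0,0,0]'

```text
t: 25.93
ee_pos: [0.5284, -0.036, 0.0691]
ee_rot: [-2.221, -2.221, 0.001]
ft_force: [-1.0, 0.2, 0.4]
opening: 0.0003
```

Next I'll push straight on in small steps and watch the force for the catch.

>>> carry_out --targets '[0,0.001,0,0,0,0,0,0.001,0,0,0,0,0,0.001,0,0,0,0,0,0.001,0,0,0,0,0,0,0,0,0,0]'

```text
t: 26.35
ee_pos: [0.529, -0.036, 0.0689]
ee_rot: [-2.219, -2.218, 0.009]
ft_force: [-12.7, 1.1, 8.7]
opening: -0.0005
```

>>> carry_out --targets '[0,0.001,0,0,0,0,0,0.001,0,0,0,0,0,0.001,0,0,0,0,0,0,0,0,0,0]'

```text
t: 26.68
ee_pos: [0.5293, -0.0361, 0.0687]
ee_rot: [-2.217, -2.216, 0.015]
ft_force: [-22.2, 1.3, 17.0]
opening: -0.0002
```

It stopped with 22 N and an upward force. I'll back off and look before pushing more.

>>> carry_out --targets '[0,-0.01,0,0,0,0,0,-0.01,0,0,0,0,0,0,0,0,0,0,0,0,0,0,0,0]'

```text
t: 27.02
ee_pos: [0.5163, -0.0359, 0.0696]
ee_rot: [2.221, 2.221, 0.001]
ft_force: [1.1, 0.1, -0.4]
opening: -0.0002
```

```bash
python3 - <<'E'
from h import *
print(robot.state()["ee_pos"],robot.state()["ft_force"])
p,d,K=shot("scene"); a=cv2.resize(p[170:300,170:340,::-1],(680,520),interpolation=cv2.INTER_CUBIC); cv2.imwrite("pics/s6.png",a)
P=cloud(d,K)
p,d,K=shot("top"); P=cloud(d,K)
print(holes(P,K,.1,.115,.108,2)); cv2.imwrite("pics/t6.png",cv2.resize(p[190:290,320:440,::-1],(720,600),interpolation=cv2.INTER_CUBIC))
E
```

```text
[ 0.51632533 -0.03590133  0.06961586] [ 1.0928128   0.07708401 -0.3579045 ]
[(357.5, 221.5, 5, 5, array([0.5218, 0.0173, 0.108 ]))]
```

View pics/s6.png

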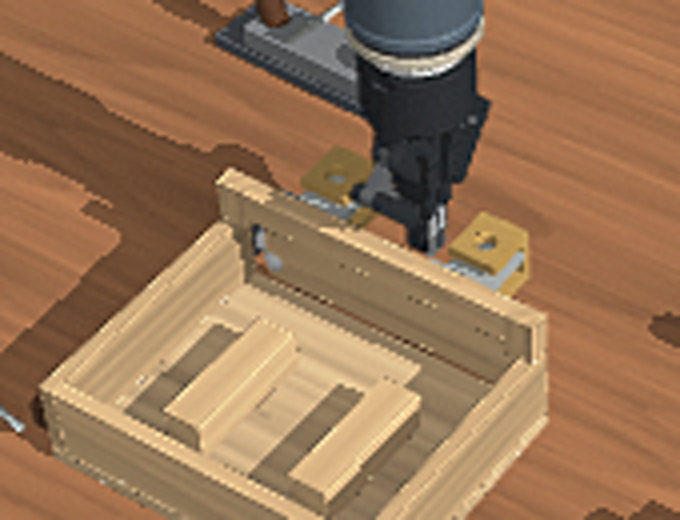

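>>> carry_out --targets '[0,-0.004,-0.01,0,0,0,0,-0.004,-0.02,0,0,0,0,0,-0.03,0,0,0,0,0,-0.035,0,0,0,0,0,-0.035,0,0,0,0,0,-0.035,0,0,0,0,0,-0.025,0,0,0,0,0,0,0,0,0,0,0,0,0,0,0,0,0,0,0,0,0,0,0,0,0,0,0]'

```text
t: 28.03
ee_pos: [0.5073, -0.0361, 0.2584]
ee_rot: [-2.219, -2.222, 0.002]
ft_force: [0.1, 0.2, -0.2]
opening: 0.0
```

```bash
sed -i 's/shot("wrist")/shot("wrist","wg%d.png"%(robot.state()["t"]*100))/' g.py; python3 g.py; ls -t pics | head -1
```

```text
28.0333 [ 0.50726117 -0.03607693  0.25842049] [-0.001  1.   ] [ 0.1  0.2 -0.2] [ 0.31  0.33 -0.45  1.82  0.16  1.04 -0.2 ]
fork [(344.8, 133.8, 21, 21, array([0.5229, 0.0175, 0.108 ]))]
lug []
wg2803.png
```

View pics/wg2803.png

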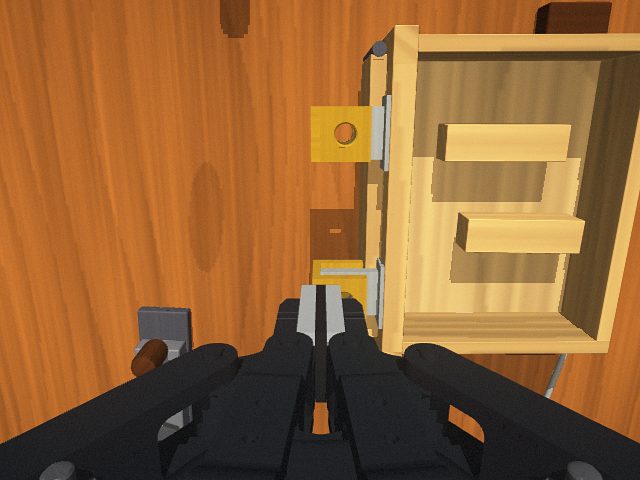

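>>> carry_out --targets '[-0.03,0,0,0,0,0,-0.035,0,0,0,0,0,-0.035,0,0,0,0,0,0,0,0,0,0,0,0,0,0,0,0,0,0,0,0,0,0,0,0,0,0,0,0,0]'

```text
t: 28.67
ee_pos: [0.508, -0.1346, 0.2589]
ee_rot: [-2.217, -2.224, -0.0]
ft_force: [-0.5, -0.5, -0.7]
opening: -0.0
```

```bash
python3 g.py
```

```text
28.6667 [ 0.50798553 -0.13461891  0.25887852] [-0.003  1.   ] [-0.5 -0.5 -0.7] [ 0.47  0.35 -0.41  1.78  0.16  1.05  0.  ]
fork [(344.0, 166.0, 20, 21, array([ 0.5235, -0.1021,  0.108 ]))]
lug []
```

Both fork holes, (.5229,.0175) and (.5235,-.1021), now sit over the lug holes to within 1 mm, so the gate is home. Next are the pins.

>>> carry_out --targets '[0.03,0.007,0,0,0,0,0.037,0.009,0,0,0,0,0.037,0.009,0,0,0,0,0.037,0.009,0,0,0,0,0.037,0.009,0,0,0,0,0.037,0.009,0,0,0,0,0.037,0.009,0,0,0,0,0.037,0.009,0,0,0,0,0.037,0.009,0,0,0,0,0.037,0.009,0,0,0,0,0.037,0.009,0,0,0,0,0.037,0.009,0,0,0,0,0,0,0,0,0,0.111,0,0,0,0,0,0.112,0,0,0,0,0,0,0,0,0,0,0,0,0,0,0,0,0,0,0,0,0,0,0,0]' --hand 0

```text
t: 30.22
ee_pos: [0.6135, 0.3008, 0.2595]
ee_rot: [2.452, 1.964, 0.0]
ft_force: [-0.1, -0.1, 0.1]
opening: 0.0855
```

```bash
cat > pins.py <<'E'
from h import *
s=robot.state(); M=R.from_rotvec(s["ee_rot"]).as_matrix(); print(s["t"],s["ee_pos"],M[:2,0].round(3),s["opening"])
p,d,K=shot("wrist","wp%d.png"%(s["t"]*100)); P=cloud(d,K)
hs=cv2.cvtColor(p,cv2.COLOR_RGB2HSV); red=((hs[...,0]<6)|(hs[...,0]>174))&(hs[...,1]>150)&(hs[...,2]>60)
zt=np.nanmax(np.where(red,P[...,2],np.nan)); 
k,l,st,_=cv2.connectedComponentsWithStats(red.astype(np.uint8))
for i in range(1,k):
    if st[i,4]<300: continue
    zt=np.nanpercentile(P[l==i][:,2],90)
    m=(l==i)&(abs(P[...,2]-zt)<.004); v,u=np.nonzero(m); c,r=cv2.minEnclosingCircle(np.stack([u,v],1).astype(np.float32))
    w=ray(K,*c,zt); print("head",np.round(c),round(r,1),"ztop",zt.round(4),"centre",w.round(4),"tool delta",(M.T@(w-s["ee_pos"])).round(4))
m=(abs(P[...,2]-.055)<.006)&(np.hypot(P[...,0]-.615,P[...,1]-.31)<.1); 
if m.sum()>500: print("block",cv2.minAreaRect((P[m][:,:2]*1000).astype(np.float32)),np.nanmedian(P[m][:,2]))
E
python3 pins.py
```

```text
30.2167 [0.61351347 0.30081475 0.25950232] [0.218 0.976] 0.08548041590685798
head [323. 147.] 18.1 ztop 0.0856 centre [0.6249 0.3425 0.0856] tool delta [0.0431 0.002  0.1739]
head [322. 234.] 16.7 ztop 0.0856 centre [0.6101 0.2789 0.0856] tool delta [-0.0221  0.0014  0.1739]
block ((650.2719116210938, 302.3827819824219), (130.25465393066406, 127.7414779663086), 77.15959930419922) 0.054808706355022496
```

>>> carry_out --targets '[-0.022,0.0014,0.02,0,0,0,0,0,0.03,0,0,0,0,0,0.035,0,0,0,0,0,0.035,0,0,0,0,0,0.03,0,0,0,0,0,0.02,0,0,0,0,0,0.015,0,0,0,0,0,0.01,0,0,0,0,0,0.005,0,0,0,0,0,0,0,0,0,0,0,0,0,0,0,0,0,0,0,0,0]'

```text
t: 31.27
ee_pos: [0.6108, 0.2797, 0.0606]
ee_rot: [2.454, 1.962, 0.003]
ft_force: [-0.2, -0.1, 0.1]
opening: 0.0852
```

>>> carry_out --targets '[0,0,0,0,0,0,0,0,0,0,0,0,0,0,0,0,0,0,0,0,0,0,0,0,0,0,0,0,0,0,0,0,0,0,0,0,0,0,0,0,0,0,0,0,0,0,0,0,0,0,0,0,0,0,0,0,0,0,0,0]' --hand 1 --squeeze 60

```text
t: 32.1
ee_pos: [0.6103, 0.2794, 0.0597]
ee_rot: [2.454, 1.962, 0.001]
ft_force: [-0.7, -0.8, 5.9]
opening: 0.0243
```

>>> carry_out --targets '[0,0,-0.01,0,0,0,0,0,-0.015,0,0,0,0,0,-0.025,0,0,0,0,0,-0.035,0,0,0,0,0,-0.035,0,0,0,0,0,-0.03,0,0,0,-0.0305,-0.0031,0,0,0,0,-0.0305,-0.0031,0,0,0,0,-0.0305,-0.0031,0,0,0,0,-0.0305,-0.0031,0,0,0,0,-0.0305,-0.0031,0,0,0,0,-0.0305,-0.0031,0,0,0,0,-0.0305,-0.0031,0,0,0,0,-0.0305,-0.0031,0,0,0,0,-0.0305,-0.0031,0,0,0,0,0,0,0,0,0,0,0,0,0,0,0,0,0,0,0,0,0,0,0,0,0,0,0,0,0,0,0,0,0,0]'

```text
t: 33.77
ee_pos: [0.5227, 0.0191, 0.2094]
ee_rot: [-2.452, -1.964, -0.001]
ft_force: [-0.3, -0.1, -1.3]
opening: 0.0245
```

```bash
python3 g.py
```

```text
33.7667 [0.52273988 0.01908964 0.20938701] [0.218 0.976] [-0.3 -0.1 -1.3] [ 0.16  0.39 -0.41  1.86  0.19  0.93 -0.55]
fork [(322.0, 232.5, 22, 22, array([0.5234, 0.0185, 0.108 ]))]
lug []
```

```bash
ls -t pics|head -1; python3 - <<'E'
import cv2,glob,os
f=max(glob.glob("pics/wg*.png"),key=os.path.getmtime); a=cv2.imread(f)[150:350,220:420]; cv2.imwrite("pics/c8.png",cv2.resize(a,(600,600)))
E
```

```text
wg3376.png
```

View pics/c8.png

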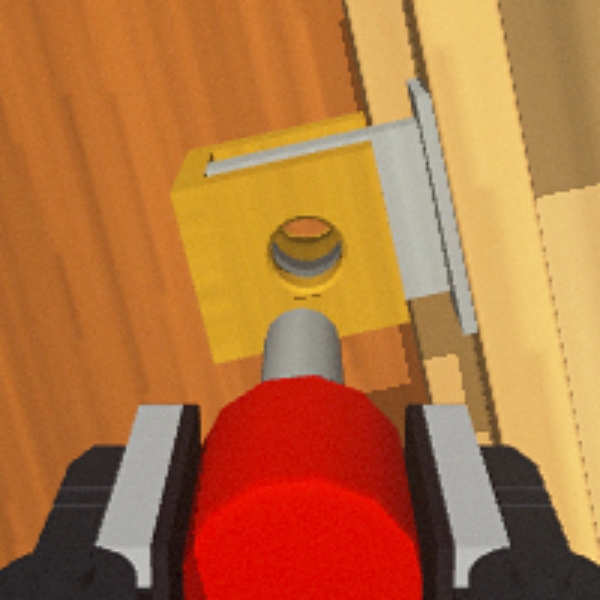

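The crop shows the pin shaft at (305,330) hanging straight and the fork hole at (305,249), with the lug's grey hole visible below it. I'll work out the pin axis relative to the hole.

```bash
cat > axis.py <<'E'
from h import *
from scipy.optimize import least_squares
s=robot.state(); M=R.from_rotvec(s["ee_rot"]).as_matrix()
p,d,K=shot("wrist"); P=cloud(d,K); f=holes(P,K,.1,.115,.108)
print(s["t"],s["ee_pos"],s["ft_force"].round(1))
Q=(P-s["ee_pos"])@M
for a,b in((.004,.02),(.02,.035),(.032,.045)):
    m=(Q[...,2]>a)&(Q[...,2]<b)&(abs(Q[...,0])<.012)&(abs(Q[...,1])<.012); q=Q[m]
    if len(q)<20: print(a,len(q)); continue
    r=least_squares(lambda c:np.hypot(q[:,0]-c[0],q[:,1]-c[1])-.006,[q[:,0].mean()-.006,q[:,1].mean()],loss="soft_l1",f_scale=.001)
    print("shaft z",a,b,len(q),"axis tool xy",r.x.round(4),"res",np.abs(r.fun).mean().round(4))
m=(Q[...,2]>0)&(Q[...,2]<.07)&(abs(Q[...,0])<.012)&(abs(Q[...,1])<.012); print("tip z",np.nanpercentile(Q[m][:,2],[1,98]) if m.sum() else None)
for h in f: print("hole",h,"tool",(M.T@(h[4]-s["ee_pos"])).round(4))
E
python3 axis.py
```

```text
33.8167 [0.5226575  0.0189286  0.20930881] [-0.4  0.8 -0.8]
0.004 3
shaft z 0.02 0.035 263 axis tool xy [-0.0017 -0.0003] res 0.0002
shaft z 0.032 0.045 253 axis tool xy [-0.0017 -0.0003] res 0.0001
tip z [8.58155320e-05 4.90159021e-02]
hole (321.8, 232.3, 21, 22, array([0.5232, 0.0186, 0.108 ])) tool [-0.0002  0.0006  0.1013]
```

>>> carry_out --targets '[0.0005,0.0008,0.015,0,0,0,0,0,0.015,0,0,0,0,0,0.01,0,0,0,0,0,0,0,0,0,0,0,0,0,0,0,0,0,0,0,0,0]'

```text
t: 34.37
ee_pos: [0.5237, 0.0183, 0.1698]
ee_rot: [2.453, 1.962, 0.001]
ft_force: [0.3, -0.2, -0.1]
opening: 0.0241
```

```bash
python3 axis.py
```

```text
34.3667 [0.52372057 0.01831091 0.16981051] [ 0.3 -0.2 -0.1]
0.004 4
shaft z 0.02 0.035 263 axis tool xy [-0.0017 -0.0004] res 0.0002
shaft z 0.032 0.045 250 axis tool xy [-0.0017 -0.0003] res 0.0001
tip z [0.00032577 0.0635355 ]
```

>>> carry_out --targets '[0.0007,0.0002,0.003,0,0,0,0,0,0.003,0,0,0,0,0,0.003,0,0,0,0,0,0.003,0,0,0,0,0,0.002,0,0,0,0,0,0,0,0,0,0,0,0,0,0,0]'

```text
t: 35.0
ee_pos: [0.5236, 0.0186, 0.1551]
ee_rot: [-2.454, -1.962, 0.0]
ft_force: [0.7, 0.3, -1.2]
opening: 0.0244
```

>>> carry_out --targets '[0,0,0.003,0,0,0,0,0,0.003,0,0,0,0,0,0.003,0,0,0,0,0,0.003,0,0,0,0,0,0.003,0,0,0,0,0,0.003,0,0,0,0,0,0,0,0,0]'

```text
t: 35.58
ee_pos: [0.5233, 0.0186, 0.1366]
ee_rot: [-2.453, -1.961, 0.001]
ft_force: [0.0, 0.0, -1.4]
opening: 0.0244
```

>>> carry_out --targets '[0,0,0.003,0,0,0,0,0,0.003,0,0,0,0,0,0.003,0,0,0,0,0,0.003,0,0,0,0,0,0.003,0,0,0,0,0,0.003,0,0,0,0,0,0,0,0,0]'

```text
t: 36.17
ee_pos: [0.5234, 0.0186, 0.1187]
ee_rot: [-2.453, -1.961, 0.001]
ft_force: [-1.4, 0.2, -1.5]
opening: 0.0242
```

>>> carry_out --targets '[0,0,0.002,0,0,0,0,0,0.001,0,0,0,0,0,0.001,0,0,0,0,0,0.001,0,0,0,0,0,0.001,0,0,0,0,0,0,0,0,0]'

```text
t: 36.67
ee_pos: [0.5236, 0.0186, 0.1132]
ee_rot: [-2.454, -1.962, 0.0]
ft_force: [-0.1, -0.1, -0.7]
opening: 0.0246
```

>>> carry_out --targets '[0,0,0.001,0,0,0,0,0,0.001,0,0,0,0,0,0,0,0,0,0,0,0,0,0,0]'

```text
t: 37.0
ee_pos: [0.5238, 0.0186, 0.1125]
ee_rot: [2.453, 1.961, 0.001]
ft_force: [-4.6, 0.6, 14.9]
opening: 0.0242
```

It seated with 15 N at the expected height. Release it and go for the second pin.

>>> carry_out --targets '[0,0,-0.001,0,0,0,0,0,0,0,0,0,0,0,0,0,0,0,0,0,0,0,0,0,0,0,0,0,0,0,0,0,0,0,0,0,0,0,-0.005,0,0,0,0,0,-0.015,0,0,0,0,0,-0.025,0,0,0,0,0,-0.035,0,0,0,0,0,-0.035,0,0,0,0,0,-0.035,0,0,0,0,0,0,0,0,0,0,0,0,0,0,0,0,0,0,0,0,0]' --hand 0.5

```text
t: 38.25
ee_pos: [0.5233, 0.0185, 0.2622]
ee_rot: [2.454, 1.962, -0.0]
ft_force: [-1.1, -0.4, -0.7]
opening: 0.0428
```

```bash
python3 pins.py
```

```text
38.25 [0.52332833 0.01847858 0.26216679] [0.22  0.975] 0.04276653635031126
head [321. 222.] 19.9 ztop 0.1385 centre [0.5236 0.0183 0.1385] tool delta [-1.000e-04  3.000e-04  1.237e-01]
```

>>> carry_out --targets '[0.0338,0.0028,0,0,0,0,0.0338,0.0028,0,0,0,0,0.0338,0.0028,0,0,0,0,0.0338,0.0028,0,0,0,0,0.0338,0.0028,0,0,0,0,0.0338,0.0028,0,0,0,0,0.0338,0.0028,0,0,0,0,0.0338,0.0028,0,0,0,0,0.0338,0.0028,0,0,0,0,0.0338,0.0028,0,0,0,0,0,0,0,0,0,0,0,0,0,0,0,0,0,0,0,0,0,0,0,0,0,0,0,0,0,0,0,0,0,0]' --hand 0

```text
t: 39.55
ee_pos: [0.6257, 0.3405, 0.2622]
ee_rot: [2.455, 1.959, -0.001]
ft_force: [-0.7, 0.5, 0.8]
opening: 0.0857
```

```bash
python3 pins.py
```

```text
39.55 [0.6256878  0.34053164 0.26219057] [0.222 0.975] 0.08569355634054023
head [318. 202.] 16.9 ztop 0.0855 centre [0.6247 0.3429 0.0855] tool delta [ 0.0023 -0.0015  0.1766]
block ((650.2454223632812, 302.22003173828125), (130.9962615966797, 127.80146789550781), 77.16714477539062) 0.05477137032460261
```

>>> carry_out --targets '[0.001,-0.0015,0.02,0,0,0,0,0,0.03,0,0,0,0,0,0.035,0,0,0,0,0,0.035,0,0,0,0,0,0.03,0,0,0,0,0,0.02,0,0,0,0,0,0.015,0,0,0,0,0,0.01,0,0,0,0,0,0.0075,0,0,0,0,0,0,0,0,0,0,0,0,0,0,0,0,0,0,0,0,0]'

```text
t: 40.6
ee_pos: [0.6248, 0.3438, 0.0611]
ee_rot: [2.454, 1.961, 0.003]
ft_force: [-1.4, -0.7, 0.8]
opening: 0.0854
```

>>> carry_out --targets '[0,0,0,0,0,0,0,0,0,0,0,0,0,0,0,0,0,0,0,0,0,0,0,0,0,0,0,0,0,0,0,0,0,0,0,0,0,0,0,0,0,0,0,0,0,0,0,0,0,0,0,0,0,0,0,0,0,0,0,0]' --hand 1 --squeeze 60

```text
t: 41.43
ee_pos: [0.6244, 0.3437, 0.0603]
ee_rot: [2.454, 1.962, 0.001]
ft_force: [-0.4, -0.0, 5.6]
opening: 0.0247
```

>>> carry_out --targets '[0,0,-0.01,0,0,0,0,0,-0.015,0,0,0,0,0,-0.025,0,0,0,0,0,-0.04,0,0,0,0,0,-0.04,0,0,0,0,0,-0.04,0,0,0,-0.03,0,0,0,0,0,-0.035,0,0,0,0,0,-0.035,0,0,0,0,0,-0.035,0,0,0,0,0,-0.035,0,0,0,0,0,-0.035,0,0,0,0,0,-0.035,0,0,0,0,0,-0.035,0,0,0,0,0,-0.035,0,0,0,0,0,-0.035,0,0,0,0,0,-0.035,0,0,0,0,0,-0.035,0,0,0,0,0,-0.035,0,0,0,0,0,-0.006,-0.0009,0,0,0,0]'

```text
t: 43.1
ee_pos: [0.5208, -0.1083, 0.2298]
ee_rot: [2.46, 1.951, -0.006]
ft_force: [0.0, -0.4, -0.7]
opening: 0.0241
```

>>> carry_out --targets '[0,0,0.02,0,0,0,0,0,0,0,0,0,0,0,0,0,0,0,0,0,0,0,0,0,0,0,0,0,0,0]'

```text
t: 43.52
ee_pos: [0.5234, -0.1003, 0.2106]
ee_rot: [2.452, 1.963, 0.001]
ft_force: [0.5, 0.8, -0.9]
opening: 0.0241
```

```bash
python3 axis.py
```

```text
43.5167 [ 0.52342789 -0.10032832  0.21057996] [ 0.5  0.8 -0.9]
0.004 5
shaft z 0.02 0.035 253 axis tool xy [-0.0014 -0.0003] res 0.0002
shaft z 0.032 0.045 248 axis tool xy [-0.0014 -0.0003] res 0.0002
tip z [0.00012355 0.04931481]
hole (321.5, 232.5, 21, 21, array([ 0.5238, -0.1012,  0.108 ])) tool [-0.0008  0.0005  0.1026]
```

>>> carry_out --targets '[-0.0006,0.0009,0.015,0,0,0,0,0,0.015,0,0,0,0,0,0.01,0,0,0,0,0,0.005,0,0,0,0,0,0.003,0,0,0,0,0,0.003,0,0,0,0,0,0.003,0,0,0,0,0,0,0,0,0,0,0,0,0,0,0]'

```text
t: 44.32
ee_pos: [0.5238, -0.1019, 0.156]
ee_rot: [2.454, 1.962, 0.0]
ft_force: [0.2, 0.0, -0.8]
opening: 0.0244
```

>>> carry_out --targets '[0,0,0.003,0,0,0,0,0,0.003,0,0,0,0,0,0.003,0,0,0,0,0,0.003,0,0,0,0,0,0.003,0,0,0,0,0,0.003,0,0,0,0,0,0,0,0,0]'

```text
t: 44.9
ee_pos: [0.5233, -0.1019, 0.1371]
ee_rot: [-2.453, -1.961, 0.001]
ft_force: [-0.2, -0.7, -0.9]
opening: 0.0244
```

>>> carry_out --targets '[0,0,0.003,0,0,0,0,0,0.003,0,0,0,0,0,0.003,0,0,0,0,0,0.003,0,0,0,0,0,0.003,0,0,0,0,0,0.003,0,0,0,0,0,0,0,0,0]'

```text
t: 45.48
ee_pos: [0.5234, -0.1019, 0.1191]
ee_rot: [-2.453, -1.961, 0.001]
ft_force: [-0.2, 0.3, -0.1]
opening: 0.0239
```

>>> carry_out --targets '[0,0,0.002,0,0,0,0,0,0.001,0,0,0,0,0,0.001,0,0,0,0,0,0.001,0,0,0,0,0,0.001,0,0,0,0,0,0.001,0,0,0,0,0,0,0,0,0]'

```text
t: 46.07
ee_pos: [0.5237, -0.1019, 0.1131]
ee_rot: [2.454, 1.961, 0.0]
ft_force: [-1.2, 0.1, 2.7]
opening: 0.0243
```

>>> carry_out --targets '[0,0,0.001,0,0,0,0,0,0.001,0,0,0,0,0,0,0,0,0,0,0,0,0,0,0]'

```text
t: 46.4
ee_pos: [0.5238, -0.102, 0.1128]
ee_rot: [2.453, 1.96, 0.001]
ft_force: [-7.9, 1.0, 26.9]
opening: 0.0239
```

>>> carry_out --targets '[0,0,-0.002,0,0,0,0,0,0,0,0,0,0,0,0,0,0,0,0,0,0,0,0,0,0,0,0,0,0,0,0,0,0,0,0,0,0,0,-0.005,0,0,0,0,0,-0.015,0,0,0,0,0,-0.025,0,0,0,0,0,-0.035,0,0,0,0,0,-0.035,0,0,0,0,0,-0.035,0,0,0,0,-0.035,0,0,0,0,0,-0.035,0,0,0,0,0,0,0,0,0,0,0,0,0,0,0,0,0,0,0,0,0,0]' --hand 0.5

```text
t: 47.82
ee_pos: [0.4558, -0.0867, 0.2633]
ee_rot: [2.453, 1.961, 0.001]
ft_force: [-0.6, 0.5, -0.2]
opening: 0.0425
```

```bash
python3 pins.py; python3 - <<'E'
from h import *
p,d,K=shot("top","t9.png"); P=cloud(d,K); blanks(P,.034,.05)
p,d,K=shot("scene","s9.png")
E
```

```text
47.8167 [ 0.45577528 -0.0866575   0.26331454] [0.22  0.975] 0.042488587568448415
head [395.  23.] 24.5 ztop 0.1387 centre [0.5225 0.0168 0.1387] tool delta [0.1157 0.0421 0.1247]
head [428. 222.] 20.3 ztop 0.1386 centre [ 0.5225 -0.1019  0.1386] tool delta [-1.000e-04  6.830e-02  1.248e-01]
box [381 155  12  34 342] [681.1 -71.2] [ 31.1 100.6] 89.1 z 0.0405
box [355 163  11  34 340] [655.6   7.3] [99.7 30.3] 0.8 z 0.0404
```

View pics/s9.png

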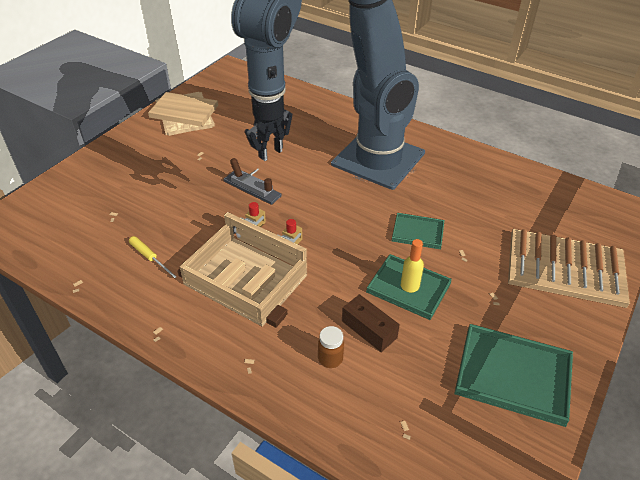

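Both heads are seated, with tops at 0.1387 and 0.1386 m. The gate is shut, the bottle is upright in the tray, and both blanks lie flat. One blank was knocked sideways by about 3 cm in the carrier, but its top is still at 40 mm and it doesn't touch the other. Nothing is left to fetch from the bench.

```bash
python3 -c "
from plant import robot
print(robot.hand_in())"
```

```text
the job is handed in; nothing more can be done
None
```

The carrier is ready and the job is handed in, after about 48 s on the robot's clock. I saw only the glue bottle and two blanks; there was no mallet and no third blank.

| Item | What I did | Last check |
|---|---|---|
| Glue bottle | Stood it in the 140 x 180 mm green tray | Upright in the final picture |
| Two blanks | Laid both on the carrier floor | Both flat with tops about 40 mm above the bench, 48 mm apart |
| Gate | Pushed it shut with closed fingers | Fork holes within about 1 mm of the lug holes |
| Two pins | Pushed down after the gate was shut, with about 15 N and 27 N | Head tops at 138.7 and 138.6 mm, against 138 mm expected |

- **Gate push:** the gate stopped earlier than I expected, at about 22 N sideways and 17 N upwards. I backed off and checked the hole positions, and these showed it was home. I inferred the click from that alignment and did not sense it directly.
- **Blank knocked:** one blank moved about 3 cm inside the carrier during the run. It stayed flat and clear of the other, so I left it.
- **Bystanders:** I never touched the jar, screwdriver or hand plane, and they look unmoved in the last picture.

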